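# Unlatch and unscrew the juicer jar's cap

## Robot

A 7-joint arm with a two-finger parallel gripper is mounted at the origin on the work surface. World frame = base frame: x ahead of the robot, y to its left, z up, the work surface at z = 0. Lengths are in m, angles in rad, forces in N, time in s.
With the tool pointing down it reaches from about 0.4 to 0.85 m from the base axis. Payload 10.4 kg.
Tool frame: the origin (TCP) lies at the very end of the fingers, on their centre line; the grasp point (between the pads) lies r.grasp_offset behind it (r.grasp_offset is the distance from the TCP to the grasp point, in m); z points along the fingers, y is the direction in which the jaws open and shut (so a half turn about z gives the same grasp; the last joint's range is limited). The gripper opens to 87 mm and grips with 3 to 60 N. Pads are 19 mm wide; open, the fingers measure 117 mm over their backs; the gripper's body (75 mm by 190 mm) begins 51 mm behind the grasp point.
Start: joints at [1.296, 0.332, -0.065, 1.46, 0.022, 1.35, -0.088], TCP at [0.156, -0.605, 0.223] pointing down, gripper open.
Joint ranges: [-2.6, 2.6], [-0.5, 2.12], [-1.47, 1.34], [0.16, 2.42], [-1.27, 4.41], [0.06, 2.06], [-2.6, 2.6]. Speed limits (rad/s): [2.22, 2.22, 2.79, 2.79, 3.14, 3.14, 3.14].

## Interface

Orientations are given as a unit quaternion [x, y, z, w].
In Python, from bench import read_state, cams, job, r gives the robot as it stands. The module is installed in compiled form; this text tells all that it offers.
- The arm moves only by the tool arm_command, never from a script. Its argument "increments" is a list of rows, each an object of numbers: "gripper": the opening in per cent of the stroke, from 0 (shut) to 100 (fully open); "dx", "dy", "dz": the shift along the tool's x, y, z in m; "spin": the turn about the tool's z in degrees. In form: [{"gripper": .., "dx": .., "dy": .., "dz": .., "spin": ..}, ...]. A call has exactly 8 rows; each row shifts and turns the commanded pose from where the row before left it, along the tool's axes as they then stand; what a row does not reach is not made up. A row lasts 1/8 s, in which the tool goes at most 62.5 mm and 10.7 degrees, less where a joint would pass 70% of its speed; a pose out of reach is approached as far as the arm can. A call with a gripper value outside its range is refused whole. The fingers move at their own pace and stop on an object; "grip_force" is the grip in N (left out, the last holds). Time passes only in rows, so rows that do not move let the fingers close, or fill a call up. It gives the time, the measured TCP pose, the force and the opening at its end, in the units of the state.
- read_state(): the state, without advancing time (a new reading comes with each control period).
- cams.camera(name): name is "side" or "top"; returns the picture (420x560x3 uint8, red, green, blue); there is no depth.
- cams.camera_info(name): a dict with "K" (3x3 intrinsics, pixels), "rvec" (rotation vector, rad) and "tvec" (3), from world to camera coordinates, as OpenCV has them. Camera axes: x right, y down, z forward; pixel columns grow to the right and rows downward; lengths in m; the calibration is good to about 2 mm. A picture is of the moment at which its call begins. camera_info takes no time and is no camera call.
- job.close_job(): hands the job in, once; it reports no verdict.
The state is a dict: "time": time; "joint_positions": joint angles; "joint_vel": joint speeds; "joint_torque": joint torques, N m; "ee_pos": TCP position; "eef_rot": TCP orientation; "ft_force": force on the tool from outside, world axes, zero at the start; "torque": the same for the moment, N m; "width": finger opening in m.
Only numpy, scipy, OpenCV 4.12 (cv2) and the standard library are available. Lean on these libraries where they do the work, as an engineer would, in place of code of your own. Each camera call takes 0.05 s, during which the arm holds its last target.

## Task

Swing the steel hasp off the stud on top of the juicer jar's cap and well clear of the cap, then unscrew the tight cap (counter-clockwise seen from above) until its threads let go, while the jar stays down in the juicer's square socket, which braces it against turning; do not pull the jar up out of the socket. Lift the free cap straight up and finish while still holding it in the gripper, level and still, centred over the jar with its lower edge about 1 to 4 cm above the jar's mouth. Leave the hasp open and the other things on the counter where they are.

Things in the scene. Friction and masses are not known exactly. Their poses are not given: they have to be found in the camera images.
- juicer: Low chrome juicer base, fixed: 200 x 150 mm, 62 mm high, toggle switch at its front. Origin at counter level on the axis of its square jar socket (83 mm wide, 17 mm deep, floor 45 mm up); z up, +x to the hinge post. The base reaches 80 mm to -x, 120 mm to +x of the origin. The post (22 mm dia., top 178 mm up) stands at x = +95 mm.
- hasp_hinge (a point): Fixed point on the hasp's vertical hinge axis, on the post, at the height of the upper face of the hasp bar (182 mm above the counter).
- hasp (a joint): Swing of the hasp about the vertical post, rad: 0 = bar over the cap, hook end around the stud; grows counter-clockwise from above (bar along the juicer's -x at 0, swings towards its -y), stop at 1.9. Starts at 0 to 0.08; 0.08 Nm friction, stays where left. Bar flat, 110 mm long from the axis, 16 mm wide (23 mm at the hook), 4 mm thick.
- hasp_knob (a point): Grip point on the hasp's upright round knob, 16 mm dia. and 42 mm tall, standing on the bar 52 mm from the hinge axis; this point lies on the knob's axis, 30 mm above the bar's upper face and 12 mm below the knob's top.
- jar: Clear plastic jar, 80 mm square and 85 mm high, with a round neck, 0.45 kg, loose in the juicer's socket (1.5 mm play all round, cannot turn). Origin at the centre of its underside, z up; the rim of its mouth is 122 mm above the origin, the shoulder ends 94 mm above it. Its x axis is the zero of the cap's turning.
- cap: Grey plastic 16-sided screw cap, 56 mm across flats (its x axis passes through the middle of a flat), 20 mm high, 60 g; a steel stud with a 25 mm disc head on top, 34 mm above the origin. Origin at the centre of its lower edge, z up; screwed on, it sits about 112 mm above the jar's origin. Tight: a springy seal presses it up with about 12 N (about 0.5 Nm to turn).
- cap_mark (a point): Short black rib on the cap's top, at its +x, 24 mm from its axis. It starts 0.26 to 0.61 rad counter-clockwise of the jar's x axis; the three inner lugs are free of the thread between 1.22 and 1.88 rad (a turn of 1.15 rad frees any start), then a stop. The cap rises 2 mm on the way and pops up 2 mm when free; it also turns if held at constant height. Lifted earlier it takes the jar along.
- coaster: Round wooden coaster, 100 mm dia., 10 mm thick, under the cup; origin at centre of its underside. Leave alone.
- cup: Cobalt blue glass cup, 72 mm dia., 85 mm high, on the coaster; origin at centre of its underside. Leave alone.
- sieve: Steel sieve, bowl 110 mm dia. and 45 mm high, with a handle to its -x, 175 mm from the bowl's centre; origin under the bowl. Leave alone.
- clear_lid: Clear plastic lid, 90 mm dia., with a small knob, 26 mm high; origin at centre of its underside. Leave alone.
- spare_jar: Round closed glass jar with a metal cap, 64 mm dia., 90 mm high, no hasp; origin at centre of its underside. Leave alone.
- reamer: White plastic citrus cone on a disc, 80 mm dia., 56 mm high; origin at centre of its underside. Leave alone.
- spoon: Steel spoon lying on the counter, along its x axis. Leave alone.
Mind the look-alikes: they are no part of the job. Of the things that look like the cap, the smaller one is meant. Leave any green look-alike of the jar alone.

How it is judged:
By the outcome, as a careful person would: the job done as asked, in the order asked, and still so for the second after the job is handed in, while the arm keeps its last pose, push and grip.
It also fails if it takes over 51 s, if anything falls off the work surface, if the arm or the gripper's body presses on something with over 40 N, if the wrist force passes 120 N, or if a joint passes its speed limit or range.

## Working session

There is one attempt and no reset: what is moved stays moved. The work goes in short steps, Python scripts to look and compute and a tool call to move; the robot and the scene stay as the last step left them, time stands still between calls to the robot, and variables do not carry over. Pictures are saved under pics/ and viewed, and the job is handed in when it is done.

Besides the shell and the picture viewer there is one more tool, called in YAML: its name, and indented under it one key for each argument. arm_command: Moves the arm, as the interface text tells. Its arguments: {"type":"object","properties":{"increments":{"type":"array","items":{"type":"object","properties":{"gripper":{"type":"number"},"dx":{"type":"number"},"dy":{"type":"number"},"dz":{"type":"number"},"spin":{"type":"number"}}}},"grip_force":{"type":"number"}},"required":["increments"]}

```bash
mkdir -p pics; python3 - <<'E'
from bench import read_state,cams,job,r
import cv2
for n in("side","top"):
    cv2.imwrite(f"pics/{n}0.png",cams.camera(n)[:,:,::-1]); print(cams.camera_info(n))
print(read_state(), r.grasp_offset)
E
```

```text
{'K': array([[383.737967  ,   0.        , 274.25332426],
       [  0.        , 383.737967  , 211.34052125],
       [  0.        ,   0.        ,   1.        ]]), 'rvec': array([ 0.27899858, -2.89209726,  1.03992416]), 'tvec': array([0.56931328, 0.13374386, 0.87835566])}
{'K': array([[511.25276131,   0.        , 287.75608516],
       [  0.        , 511.25276131, 200.40248715],
       [  0.        ,   0.        ,   1.        ]]), 'rvec': array([ 2.14554278, -2.11145036,  0.18570277]), 'tvec': array([0.04230023, 0.57737382, 1.35087109])}
{'time': 0.1, 'joint_positions': array([ 1.29639122,  0.33283259, -0.06468135,  1.46085372,  0.02161951,
        1.34990273, -0.08847987]), 'joint_vel': array([-0.00229351,  0.0003808 , -0.00014393, -0.0035158 ,  0.00207172,
        0.00138239, -0.00027077]), 'joint_torque': array([ 1.10793251e-03, -6.24549150e+01,  2.43635208e-02, -3.90718961e+01,
       -6.14911783e-02,  3.66338412e-02,  1.16138895e-04]), 'ee_pos': array([ 0.15561308, -0.60495967,  0.22182025]), 'eef_rot': array([ 9.92082900e-01,  1.25583028e-01, -1.22828467e-04, -6.38555064e-04]), 'ft_force': array([ 0.1218777 , -0.08378154, -0.25118365]), 'torque': array([-0.00606215, -0.04447181, -0.01820993]), 'width': 0.08710278466966861} 0.0187
```

View pics/side0.png

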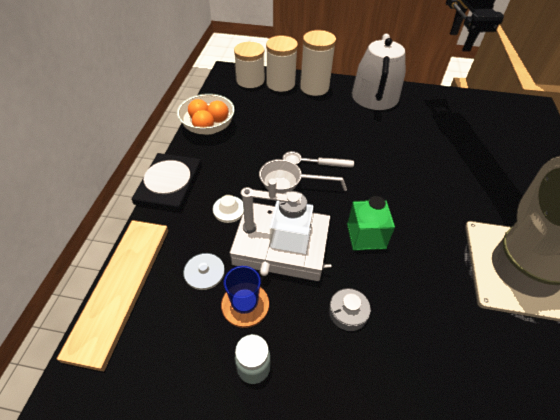

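View pics/top0.png

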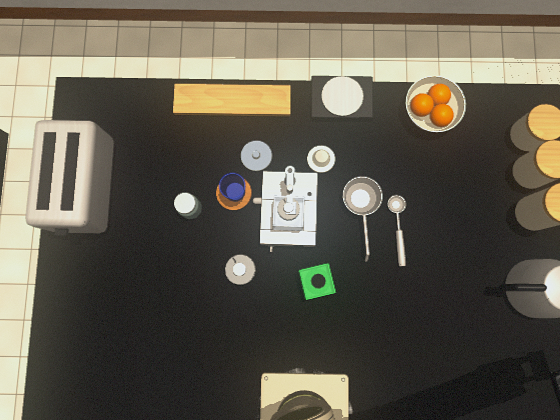

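The side picture shows the juicer with the clear jar at about (285,235), its post at (248,210) and the capped neck at (293,203). The top picture has the juicer at (289,208) and the post at (290,173). Candidates for the cap: the one on the jar in the juicer (top 289,207), the larger loose one on the counter (top 240,269), the green jar's top (318,281) and the spare jar's lid (187,205). I choose the one on the juicer jar and check it in a crop.

```bash
python3 - <<'E'
import cv2
a=cv2.imread("pics/side0.png")[170:290,215:345]; cv2.imwrite("pics/sc.png",cv2.resize(a,None,fx=5,fy=5,interpolation=2)[:600,:800])
a=cv2.imread("pics/top0.png")[155:255,230:350]; cv2.imwrite("pics/tc.png",cv2.resize(a,None,fx=6,fy=6,interpolation=2)[:600,:800])
E
```

```text
(no output)
```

View pics/sc.png

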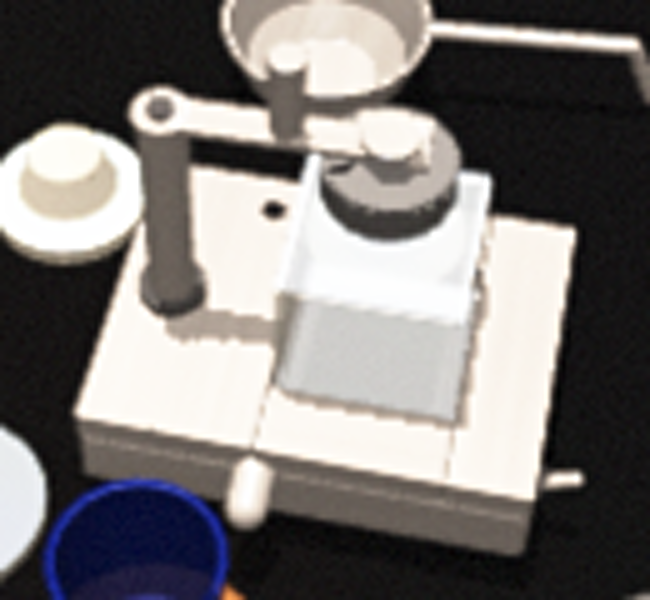

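View pics/tc.png

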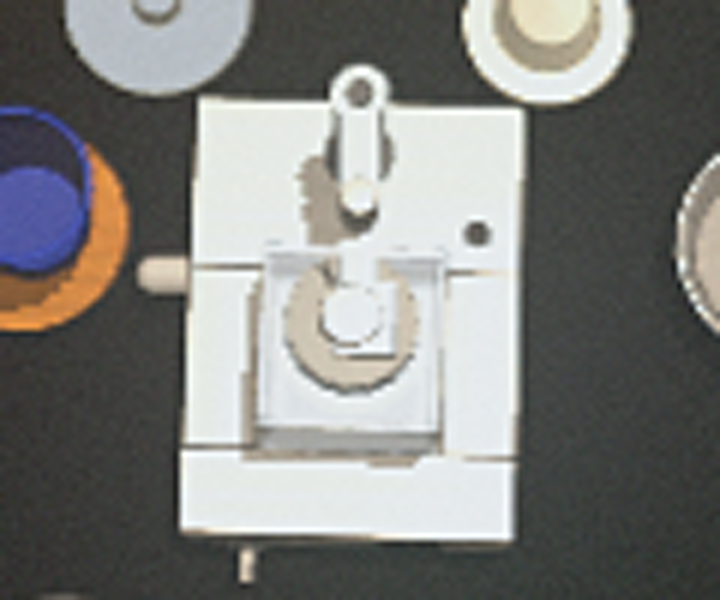

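The enlarged crops confirm it: a 16-sided grey cap with a stud, and the hasp's hook around the stud. In the top picture the post centre is at (290,170.5), the knob top at (289.8,187.5), the stud head at (288.7,207.5) and the mark at about (285,200). In the side picture they are at (247,191.6), (272.2,181.6), (294.2,196.6) and (283,203.6).

```bash
cat > h.py <<'E'
import numpy as np,cv2
from bench import read_state,cams,job,r
def P(n):
    i=cams.camera_info(n);R=cv2.Rodrigues(i["rvec"])[0];return i["K"],R,np.array(i["tvec"]).ravel()
def tri(a,b):
    M=[np.array(K@np.c_[R,t]) for K,R,t in(P("top"),P("side"))]
    X=cv2.triangulatePoints(M[0],M[1],np.array(a,float),np.array(b,float)).ravel();return X[:3]/X[3]
def ray(n,p,z):
    K,R,t=P(n);c=-R.T@t;d=R.T@np.linalg.inv(K)@[p[0],p[1],1];return c+d*(z-c[2])/d[2]
def proj(n,X):
    K,R,t=P(n);return cv2.projectPoints(np.array(X,float).reshape(-1,3),R,t,K,None)[0].reshape(-1,2)
E
python3 - <<'E'
from h import *
np.set_printoptions(precision=4,suppress=True)
for nm,a,b,z in(("post",(290,170.5),(247,191.6),.182),("knob",(289.8,187.5),(272.2,181.6),.224),("stud",(288.7,207.5),(294.2,196.6),.191),("mark",(285,200),(283,203.6),.178)):
    print(nm,tri(a,b),ray("top",a,z),ray("side",b,z))
# juicer base top corners from top crop
for c in((198,98),(525,110),(513,540),(180,530)): print(ray("top",(230+c[0]/6,155+c[1]/6),.062))
print(ray("top",(235,192),.085)[:2],ray("top",(187,205),.09)[:2],ray("top",(257,155),.02)[:2],ray("top",(320,158),.05)[:2],ray("top",(240,269),.03)[:2],ray("top",(318,281),.1)[:2],ray("top",(305,400),0))
print(proj("top",read_state()["ee_pos"]))
E
```

```text
post [0.6296 0.0467 0.1802] [0.6296 0.0467 0.182 ] [0.6284 0.0484 0.182 ]
knob [0.5778 0.0466 0.22  ] [0.5775 0.0466 0.224 ] [0.576  0.0505 0.224 ]
stud [0.5334 0.0486 0.1886] [0.5341 0.0485 0.191 ] [0.5314 0.0511 0.191 ]
mark [0.5544 0.0581 0.1736] [0.5549 0.058  0.178 ] [0.5516 0.0623 0.178 ]
[0.6547 0.1208 0.062 ]
[ 0.6514 -0.0289  0.062 ]
[ 0.4545 -0.0247  0.062 ]
[0.4566 0.124  0.062 ]
[0.5912 0.1933] [0.553  0.3192] [0.7121 0.1413] [ 0.6981 -0.0363] [0.3889 0.1784] [ 0.3586 -0.0298] [ 0.0475 -0.0028  0.    ]
[[574.6095 374.7797]]
```

```bash
python3 - <<'E'
from h import *
np.set_printoptions(precision=3,suppress=True)
print("kettle",tri((553,287),(387,42)),ray("top",(535,290),0.0),ray("side",(378,98),0))
print("canisters",tri((548,206),(319,40)),tri((550,122),(250,50)))
E
```

```text
kettle [ 0.354 -0.576  0.212] [ 0.346 -0.634  0.   ] [ 0.339 -0.618  0.   ]
canisters [ 0.551 -0.589  0.192] [ 0.793 -0.657  0.102]
```

arm_command:
  increments:
    - {"dz": -0.04,"spin": 7.2,"gripper": 100}
    - {"dz": -0.04,"spin": 7.2,"gripper": 100}
    - {"dx": 0.023,"dy": -0.036,"gripper": 100}
    - {"dx": 0.023,"dy": -0.036,"gripper": 100}
    - {"dx": 0.023,"dy": -0.036,"gripper": 100}
    - {"dx": 0.023,"dy": -0.036,"gripper": 100}
    - {"dx": 0.023,"dy": -0.036,"gripper": 100}
    - {"dx": 0.023,"dy": -0.036,"gripper": 100}
  grip_force: 10

```text
validation failed for argument at $.in...
```

arm_command:
  increments:
    - {"gripper": 100,"dx": 0,"dy": 0,"dz": -0.04,"spin": 7.2}
    - {"gripper": 100,"dx": 0,"dy": 0,"dz": -0.04,"spin": 7.2}
    - {"gripper": 100,"dx": 0.023,"dy": -0.036,"dz": 0,"spin": 0}
    - {"gripper": 100,"dx": 0.023,"dy": -0.036,"dz": 0,"spin": 0}
    - {"gripper": 100,"dx": 0.023,"dy": -0.036,"dz": 0,"spin": 0}
    - {"gripper": 100,"dx": 0.023,"dy": -0.036,"dz": 0,"spin": 0}
    - {"gripper": 100,"dx": 0.023,"dy": -0.036,"dz": 0,"spin": 0}
    - {"gripper": 100,"dx": 0.023,"dy": -0.036,"dz": 0,"spin": 0}
  grip_force: 10

```text
time: 1.1
ee_pos: [0.2941, -0.3878, 0.3023]
eef_rot: [1.0, 0.0, -0.0, -0.0]
ft_force: [-0.4, -0.6, 0.5]
width: 0.0872
```

arm_command:
  increments:
    - {"gripper": 100,"dx": 0.03,"dy": -0.046,"dz": 0,"spin": 0}
    - {"gripper": 100,"dx": 0.03,"dy": -0.046,"dz": 0,"spin": 0}
    - {"gripper": 100,"dx": 0.03,"dy": -0.046,"dz": 0,"spin": 0}
    - {"gripper": 100,"dx": 0.03,"dy": -0.046,"dz": 0,"spin": 0}
    - {"gripper": 100,"dx": 0.03,"dy": -0.046,"dz": 0,"spin": 0}
    - {"gripper": 100,"dx": 0.03,"dy": -0.046,"dz": 0,"spin": 0}
    - {"gripper": 100,"dx": 0.03,"dy": -0.046,"dz": 0,"spin": 0}
    - {"gripper": 100,"dx": 0.03,"dy": -0.046,"dz": 0,"spin": 0}

```text
time: 2.1
ee_pos: [0.534, -0.0198, 0.3024]
eef_rot: [1.0, -0.0, -0.0, 0.0]
ft_force: [0.3, -0.1, 0.8]
width: 0.0869
```

arm_command:
  increments:
    - {"gripper": 100,"dx": 0.0215,"dy": -0.034,"dz": 0,"spin": 0}
    - {"gripper": 100,"dx": 0.0215,"dy": -0.033,"dz": 0,"spin": 0}
    - {"gripper": 100,"dx": 0,"dy": 0,"dz": 0.03,"spin": 0}
    - {"gripper": 100,"dx": 0,"dy": 0,"dz": 0.03,"spin": 0}
    - {"gripper": 100,"dx": 0,"dy": 0,"dz": 0.03,"spin": 0}
    - {"gripper": 100,"dx": 0,"dy": 0,"dz": 0.018,"spin": 0}
    - {"gripper": 100,"dx": 0,"dy": 0,"dz": 0,"spin": 0}
    - {"gripper": 60,"dx": 0,"dy": 0,"dz": 0,"spin": 0}

```text
time: 3.1
ee_pos: [0.577, 0.0461, 0.1957]
eef_rot: [1.0, 0.0, 0.001, -0.0]
ft_force: [0.9, -0.3, -0.3]
width: 0.0825
```

```bash
python3 - <<'E'
from h import *
a=cams.camera("side")[:,:,::-1][130:250,215:345];b=cams.camera("top")[:,:,::-1][150:250,230:350]
a=cv2.resize(a,(433,400),interpolation=2);b=cv2.resize(b,(367,400)[::1] if 0 else (367,306),interpolation=2)
c=np.zeros((400,800,3),np.uint8);c[:,:433]=a;c[:306,433:]=b
cv2.imwrite("pics/k1.png",c);print(read_state()["ee_pos"],read_state()["width"])
E
```

```text
[0.57704602 0.04601392 0.19575908] 0.07584100801971735
```

View pics/k1.png

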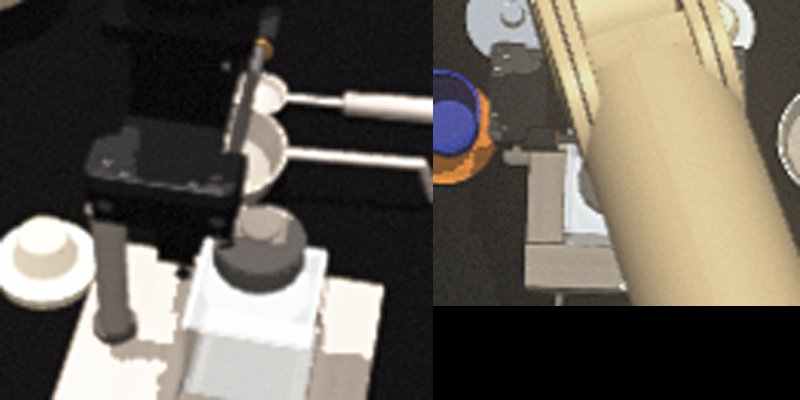

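The side picture shows the gripper around the knob, with its body hiding the hasp. The stud and cap are visible at about (265,235). I close and check the width.

arm_command:
  increments:
    - {"gripper": 0,"dx": 0,"dy": 0,"dz": 0,"spin": 0}
    - {"gripper": 0,"dx": 0,"dy": 0,"dz": 0,"spin": 0}
    - {"gripper": 0,"dx": 0,"dy": 0,"dz": 0,"spin": 0}
    - {"gripper": 0,"dx": 0,"dy": 0,"dz": 0,"spin": 0}
    - {"gripper": 0,"dx": 0,"dy": 0,"dz": 0,"spin": 0}
    - {"gripper": 0,"dx": 0,"dy": 0,"dz": 0,"spin": 0}
    - {"gripper": 0,"dx": 0,"dy": 0,"dz": 0,"spin": 0}
    - {"gripper": 0,"dx": 0,"dy": 0,"dz": 0,"spin": 0}
  grip_force: 10

```text
time: 4.2
ee_pos: [0.5763, 0.0461, 0.1945]
eef_rot: [1.0, 0.0, -0.0, -0.0]
ft_force: [-1.7, 0.1, -0.3]
width: 0.0155
```

arm_command:
  increments:
    - {"gripper": 0,"dx": 0.0003,"dy": 0.0059,"dz": 0,"spin": -6.5}
    - {"gripper": 0,"dx": 0.0003,"dy": 0.0059,"dz": 0,"spin": -6.5}
    - {"gripper": 0,"dx": 0.0003,"dy": 0.0059,"dz": 0,"spin": -6.5}
    - {"gripper": 0,"dx": 0.0003,"dy": 0.0059,"dz": 0,"spin": -6.5}
    - {"gripper": 0,"dx": 0.0003,"dy": 0.0059,"dz": 0,"spin": -6.5}
    - {"gripper": 0,"dx": 0.0003,"dy": 0.0059,"dz": 0,"spin": -6.5}
    - {"gripper": 0,"dx": 0.0003,"dy": 0.0059,"dz": 0,"spin": -6.5}
    - {"gripper": 0,"dx": 0.0003,"dy": 0.0059,"dz": 0,"spin": -6.5}

```text
time: 5.2
ee_pos: [0.5968, 0.0055, 0.1946]
eef_rot: [0.898, 0.441, 0.001, -0.0]
ft_force: [3.1, 5.1, -3.2]
width: 0.0155
```

arm_command:
  increments:
    - {"gripper": 0,"dx": 0.0003,"dy": 0.0059,"dz": 0,"spin": -6.5}
    - {"gripper": 0,"dx": 0.0003,"dy": 0.0059,"dz": 0,"spin": -6.5}
    - {"gripper": 0,"dx": 0.0003,"dy": 0.0059,"dz": 0,"spin": -6.5}
    - {"gripper": 0,"dx": 0.0003,"dy": 0.0059,"dz": 0,"spin": -6.5}
    - {"gripper": 0,"dx": 0.0003,"dy": 0.0059,"dz": 0,"spin": -6.5}
    - {"gripper": 0,"dx": 0.0003,"dy": 0.0059,"dz": 0,"spin": -6.5}
    - {"gripper": 0,"dx": 0.0003,"dy": 0.0059,"dz": 0,"spin": -6.5}
    - {"gripper": 0,"dx": 0.0003,"dy": 0.0059,"dz": 0,"spin": -6.5}

```text
time: 6.2
ee_pos: [0.6412, -0.0047, 0.1946]
eef_rot: [0.614, 0.789, 0.0, -0.0]
ft_force: [0.7, 2.4, 0.4]
width: 0.0155
```

arm_command:
  increments:
    - {"gripper": 0,"dx": 0,"dy": 0,"dz": 0,"spin": 0}
    - {"gripper": 30,"dx": 0,"dy": 0,"dz": 0,"spin": 0}
    - {"gripper": 50,"dx": 0,"dy": 0,"dz": 0,"spin": 0}
    - {"gripper": 50,"dx": 0,"dy": 0,"dz": 0,"spin": 0}
    - {"gripper": 50,"dx": 0,"dy": 0,"dz": 0,"spin": 0}
    - {"gripper": 50,"dx": 0,"dy": 0,"dz": -0.025,"spin": 0}
    - {"gripper": 50,"dx": 0,"dy": 0,"dz": -0.04,"spin": 0}
    - {"gripper": 100,"dx": 0,"dy": 0,"dz": -0.04,"spin": 0}

```text
time: 7.2
ee_pos: [0.6406, -0.0051, 0.3007]
eef_rot: [0.616, 0.788, -0.0, -0.0]
ft_force: [0.5, -0.2, 0.2]
width: 0.048
```

```bash
python3 - <<'E'
from h import *
a=cams.camera("side")[:,:,::-1];cv2.imwrite("pics/s2.png",a);cv2.imwrite("pics/t2.png",cams.camera("top")[:,:,::-1])
cv2.imwrite("pics/s2c.png",cv2.resize(a[150:270,215:345],None,fx=5,fy=5,interpolation=2))
E
```

```text
(no output)
```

View pics/s2c.png

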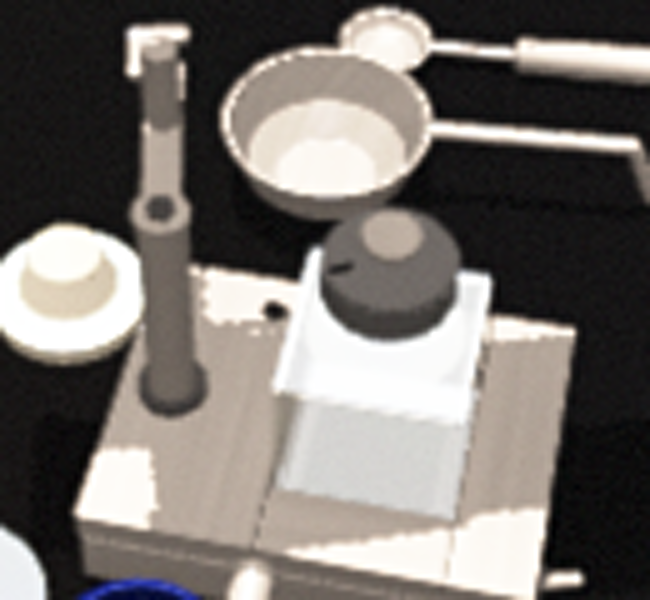

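View pics/t2.png

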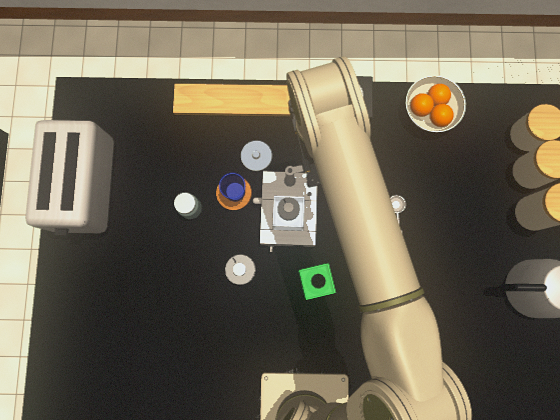

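The side crop shows the hasp swung well away, its bar at (160,130), and the cap free with its mark at (340,267). The cap is also visible in the top view, so I measure centre and mark there.

```bash
python3 - <<'E'
import cv2
a=cv2.imread("pics/t2.png")[190:230,265:315]; cv2.imwrite("pics/t2c.png",cv2.resize(a,None,fx=15,fy=15,interpolation=2))
a=cv2.imread("pics/s2.png")[180:225,270:320]; cv2.imwrite("pics/s2d.png",cv2.resize(a,None,fx=13,fy=13,interpolation=2))
E
```

```text
(no output)
```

View pics/t2c.png

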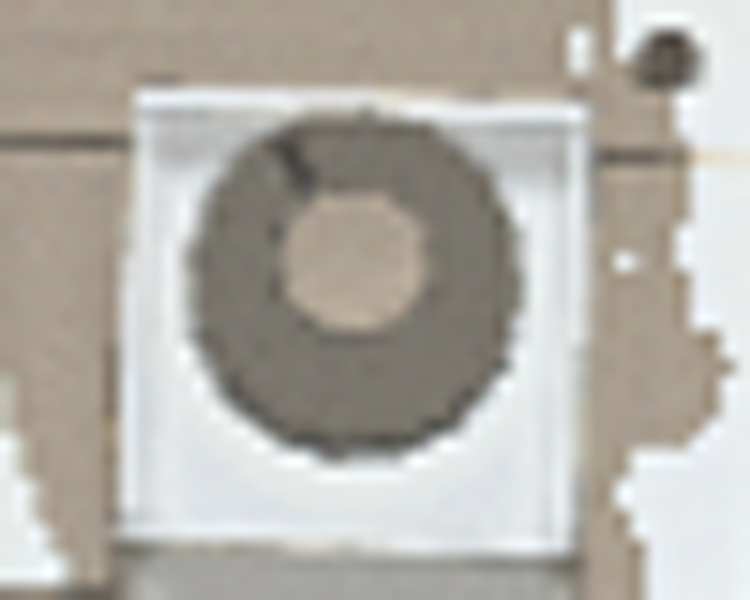

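View pics/s2d.png

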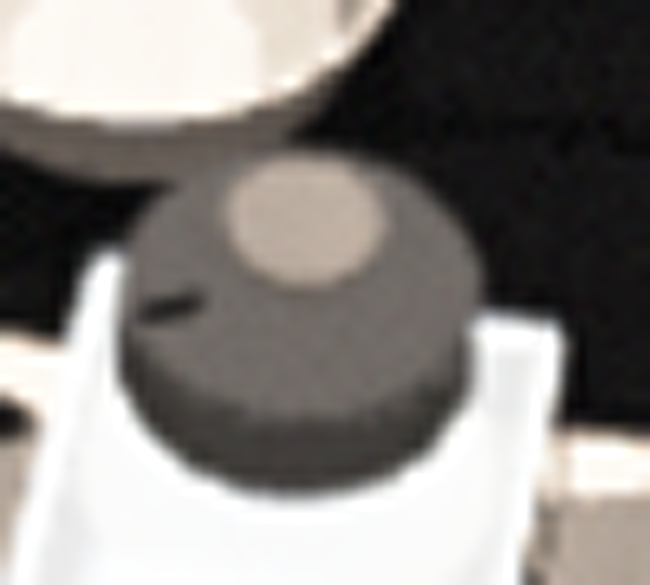

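```bash
python3 - <<'E'
from h import *
np.set_printoptions(precision=4,suppress=True)
s=((287.97,206.83),(293.1,196.3));m=((283.97,200.17),(282.7,203.2))
S=tri(*s);M=tri(*m);print(S,M)
for n,i in(("top",0),("side",1)):
    A=ray(n,s[i],.191);B=ray(n,m[i],.178);d=B-A;print(n,A,B,np.hypot(*d[:2]),np.degrees(np.arctan2(d[1],d[0])))
d=M-S;print(np.degrees(np.arctan2(d[1],d[0])),np.hypot(*d[:2]))
E
```

```text
[0.535  0.0504 0.1909] [0.5538 0.0606 0.1774]
top [0.5357 0.0503 0.191 ] [0.5545 0.0606 0.178 ] 0.02140404718343347 28.645005351711166
side [0.5337 0.0507 0.191 ] [0.5524 0.0614 0.178 ] 0.02151455932933578 29.771636413251173
28.57969282281671 0.021440094993050905
```

arm_command:
  increments:
    - {"gripper": 100,"dx": 0,"dy": 0,"dz": 0,"spin": 10}
    - {"gripper": 100,"dx": 0,"dy": 0,"dz": 0,"spin": 10}
    - {"gripper": 100,"dx": 0,"dy": 0,"dz": 0,"spin": 10}
    - {"gripper": 100,"dx": 0.008,"dy": -0.0389,"dz": 0,"spin": 0}
    - {"gripper": 100,"dx": 0.008,"dy": -0.0389,"dz": 0,"spin": 0}
    - {"gripper": 100,"dx": 0.008,"dy": -0.0389,"dz": 0,"spin": 0}
    - {"gripper": 100,"dx": 0,"dy": 0,"dz": 0,"spin": 0}
    - {"gripper": 100,"dx": 0,"dy": 0,"dz": 0,"spin": 0}

```text
time: 8.3
ee_pos: [0.5355, 0.0494, 0.2994]
eef_rot: [0.799, 0.602, -0.0, 0.0]
ft_force: [-0.6, 0.0, -0.1]
width: 0.0876
```

```bash
python3 - <<'E'
from h import *
np.set_printoptions(precision=4,suppress=True)
s=read_state();q=s["eef_rot"];print(s["ee_pos"],np.degrees(2*np.arctan2(q[1],q[0])),s["joint_positions"],s["width"])
E
```

```text
[0.5355 0.0494 0.2994] 73.96659019316195 [ 0.6582  0.2182 -0.9641  1.5295  0.1803  1.4877 -0.5896] 0.08760561563595616
```

arm_command:
  increments:
    - {"gripper": 100,"dx": 0,"dy": 0,"dz": 0.025,"spin": 0}
    - {"gripper": 100,"dx": 0,"dy": 0,"dz": 0.025,"spin": 0}
    - {"gripper": 100,"dx": 0,"dy": 0,"dz": 0.025,"spin": 0}
    - {"gripper": 100,"dx": 0,"dy": 0,"dz": 0.025,"spin": 0}
    - {"gripper": 100,"dx": 0,"dy": 0,"dz": 0.02,"spin": 0}
    - {"gripper": 100,"dx": 0,"dy": 0,"dz": 0.02,"spin": 0}
    - {"gripper": 100,"dx": 0,"dy": 0,"dz": 0.0095,"spin": 0}
    - {"gripper": 100,"dx": 0,"dy": 0,"dz": 0,"spin": 0}

```text
time: 9.3
ee_pos: [0.5351, 0.0502, 0.1496]
eef_rot: [0.798, 0.602, -0.0, -0.0]
ft_force: [-0.5, 0.3, 1.0]
width: 0.0871
```

```bash
python3 - <<'E'
from h import *
a=cams.camera("side")[:,:,::-1];cv2.imwrite("pics/s3.png",a)
cv2.imwrite("pics/s3c.png",cv2.resize(a[130:250,215:345],None,fx=5,fy=5,interpolation=2))
E
```

```text
(no output)
```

View pics/s3c.png

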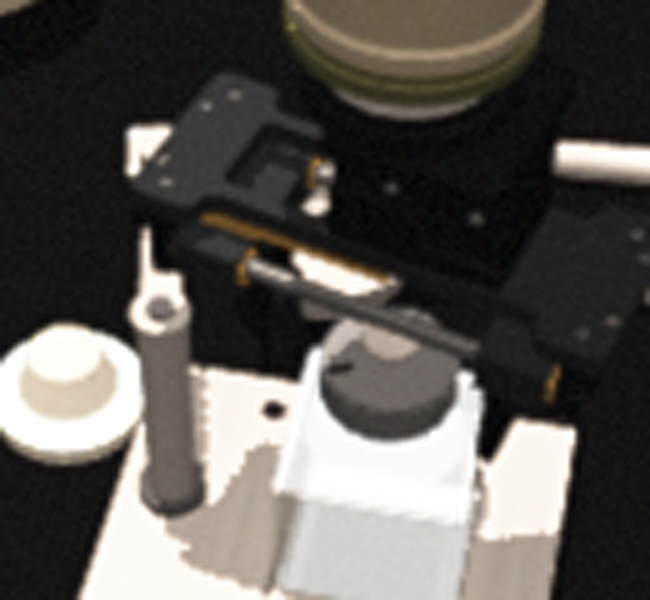

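The gripper straddles the cap at (390,380), and the knob stays clear behind it. I close.

arm_command:
  increments:
    - {"gripper": 0,"dx": 0,"dy": 0,"dz": 0,"spin": 0}
    - {"gripper": 0,"dx": 0,"dy": 0,"dz": 0,"spin": 0}
    - {"gripper": 0,"dx": 0,"dy": 0,"dz": 0,"spin": 0}
    - {"gripper": 0,"dx": 0,"dy": 0,"dz": 0,"spin": 0}
    - {"gripper": 0,"dx": 0,"dy": 0,"dz": 0,"spin": 0}
    - {"gripper": 0,"dx": 0,"dy": 0,"dz": 0,"spin": 0}
    - {"gripper": 0,"dx": 0,"dy": 0,"dz": 0,"spin": 0}
    - {"gripper": 0,"dx": 0,"dy": 0,"dz": 0,"spin": 0}
  grip_force: 45

```text
time: 10.35
ee_pos: [0.5352, 0.0502, 0.1501]
eef_rot: [0.798, 0.602, -0.0, 0.0]
ft_force: [-2.7, -0.1, 1.9]
width: 0.0554
```

arm_command:
  increments:
    - {"gripper": 0,"dx": 0,"dy": 0,"dz": 0,"spin": -4}
    - {"gripper": 0,"dx": 0,"dy": 0,"dz": 0,"spin": -4}
    - {"gripper": 0,"dx": 0,"dy": 0,"dz": 0,"spin": -4}
    - {"gripper": 0,"dx": 0,"dy": 0,"dz": 0,"spin": -4}
    - {"gripper": 0,"dx": 0,"dy": 0,"dz": 0,"spin": -4}
    - {"gripper": 0,"dx": 0,"dy": 0,"dz": 0,"spin": -4}
    - {"gripper": 0,"dx": 0,"dy": 0,"dz": 0,"spin": -4}
    - {"gripper": 0,"dx": 0,"dy": 0,"dz": 0,"spin": -4}

```text
time: 11.35
ee_pos: [0.5361, 0.0505, 0.1508]
eef_rot: [0.601, 0.799, 0.001, 0.001]
ft_force: [-1.7, 0.6, 7.4]
width: 0.0555
```

```bash
python3 - <<'E'
from h import *
s=read_state();q=s["eef_rot"];print(s["ee_pos"],np.degrees(2*np.arctan2(q[1],q[0])),s["ft_force"],s["torque"],s["width"])
a=cams.camera("side")[:,:,::-1];cv2.imwrite("pics/s4.png",a)
cv2.imwrite("pics/s4c.png",cv2.resize(a[130:250,215:345],None,fx=5,fy=5,interpolation=2))
E
```

```text
[0.53607242 0.050534   0.15083749] 106.15302239420122 [-1.67233163  0.59885322  7.4274503 ] [ 0.20662824  0.09771386 -0.07703216] 0.055482743707731236
```

View pics/s4c.png

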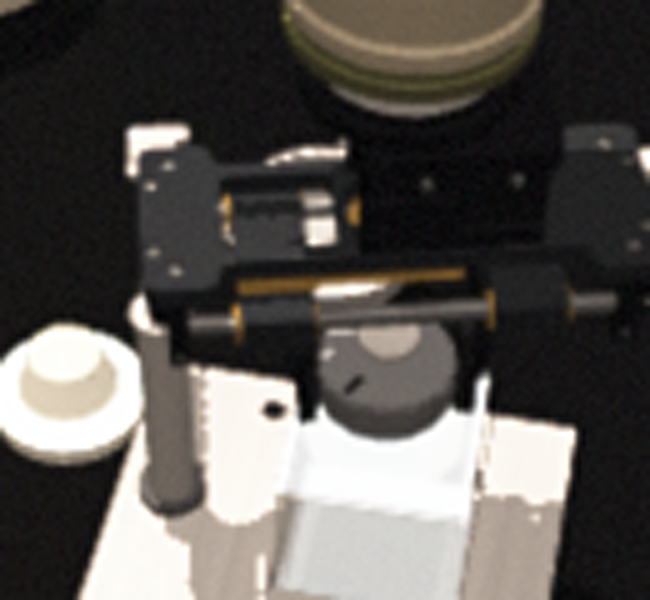

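The mark has moved to (352,383) in the crop, so the cap turns with the gripper. I turn the remaining 28°.

arm_command:
  increments:
    - {"gripper": 0,"dx": 0,"dy": 0,"dz": 0,"spin": -4}
    - {"gripper": 0,"dx": 0,"dy": 0,"dz": 0,"spin": -4}
    - {"gripper": 0,"dx": 0,"dy": 0,"dz": 0,"spin": -4}
    - {"gripper": 0,"dx": 0,"dy": 0,"dz": 0,"spin": -4}
    - {"gripper": 0,"dx": 0,"dy": 0,"dz": 0,"spin": -4}
    - {"gripper": 0,"dx": 0,"dy": 0,"dz": 0,"spin": -4}
    - {"gripper": 0,"dx": 0,"dy": 0,"dz": 0,"spin": -4}
    - {"gripper": 0,"dx": 0,"dy": 0,"dz": 0,"spin": 0}

```text
time: 12.4
ee_pos: [0.536, 0.0505, 0.151]
eef_rot: [0.39, 0.921, 0.0, 0.001]
ft_force: [-3.7, -0.3, 10.8]
width: 0.0557
```

```bash
python3 - <<'E'
from h import *
s=read_state();q=s["eef_rot"];print(s["ee_pos"],np.degrees(2*np.arctan2(q[1],q[0])),s["ft_force"],s["torque"],s["width"])
a=cams.camera("side")[:,:,::-1];cv2.imwrite("pics/s5.png",a)
cv2.imwrite("pics/s5c.png",cv2.resize(a[130:250,215:345],None,fx=5,fy=5,interpolation=2))
c=ray("side",(293.1,196.3),.191)
for p,z in(((282.7,203.2),.178),((284.9,206.1),.179)):
    d=ray("side",p,z)-c;print(np.degrees(np.arctan2(d[1],d[0])),np.hypot(*d[:2]))
E
```

```text
[0.53603784 0.05048333 0.1510358 ] 134.0901868645439 [-3.6544405  -0.26023976 10.82453697] [0.01001571 0.43059158 0.07911575] 0.05569091320549922
29.771636413251173 0.02151455932933578
54.44402679006893 0.022292741741206813
```

View pics/s5c.png

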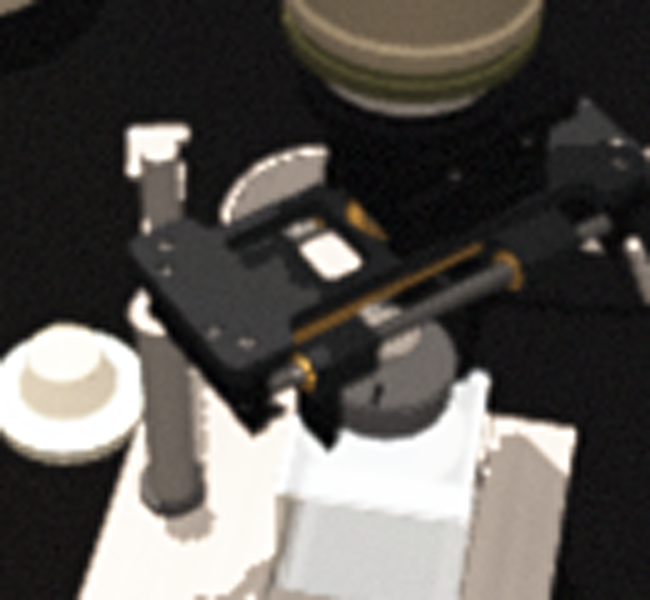

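```bash
python3 - <<'E'
from h import *
for c in((293.1,196.3),):
  c=ray("side",c,.191)
  for p in ((290.1,208.1),):
   for z in(.177,.178,.179):
    d=ray("side",p,z)-c;print(np.degrees(np.arctan2(d[1],d[0])),np.hypot(*d[:2]))
# predict mark pixel for each angle
C=np.array([.535,.0504]) 
for a in(60,70,80,90):
  t=np.radians(a);print(a,(proj("side",[C[0]+.0215*np.cos(t),C[1]+.0215*np.sin(t),.178])-np.array([214.5,129.5]))*5)
E
python3 - <<'E'
import cv2
a=cv2.imread("pics/s5.png")[185:225,270:320]; cv2.imwrite("pics/s5d.png",cv2.resize(a,None,fx=14,fy=14,interpolation=2))
E
```

```text
83.50239220436883 0.019677547743461362
84.03396685571393 0.02049825122652418
84.5245755433221 0.021320583200870998
60 [[354.12912339 385.32210297]]
70 [[361.91880768 389.60701074]]
80 [[370.55183222 392.82271163]]
90 [[379.75603395 394.86230966]]
```

View pics/s5d.png

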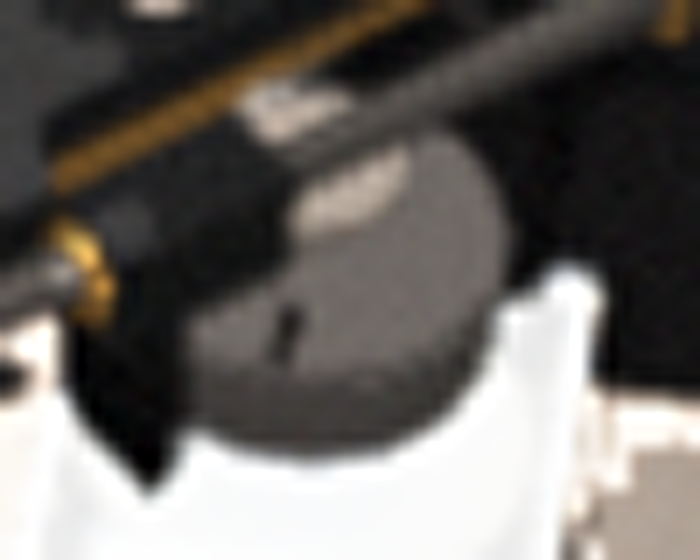

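The mark reads about 85°, or 1.5 rad in the jar frame, well inside 1.22–1.88, and the cap turned with the gripper. I lift a little first and watch the force.

arm_command:
  increments:
    - {"gripper": 0,"dx": 0,"dy": 0,"dz": -0.001,"spin": 0}
    - {"gripper": 0,"dx": 0,"dy": 0,"dz": -0.001,"spin": 0}
    - {"gripper": 0,"dx": 0,"dy": 0,"dz": -0.001,"spin": 0}
    - {"gripper": 0,"dx": 0,"dy": 0,"dz": -0.001,"spin": 0}
    - {"gripper": 0,"dx": 0,"dy": 0,"dz": -0.001,"spin": 0}
    - {"gripper": 0,"dx": 0,"dy": 0,"dz": -0.001,"spin": 0}
    - {"gripper": 0,"dx": 0,"dy": 0,"dz": 0,"spin": 0}
    - {"gripper": 0,"dx": 0,"dy": 0,"dz": 0,"spin": 0}

```text
time: 13.45
ee_pos: [0.5353, 0.0501, 0.156]
eef_rot: [0.391, 0.921, -0.0, 0.0]
ft_force: [0.8, 0.0, -1.2]
width: 0.0552
```

arm_command:
  increments:
    - {"gripper": 0,"dx": 0,"dy": 0,"dz": -0.005,"spin": 0}
    - {"gripper": 0,"dx": 0,"dy": 0,"dz": -0.006,"spin": 0}
    - {"gripper": 0,"dx": 0,"dy": 0,"dz": -0.006,"spin": 0}
    - {"gripper": 0,"dx": 0,"dy": 0,"dz": -0.006,"spin": 0}
    - {"gripper": 0,"dx": 0,"dy": 0,"dz": -0.006,"spin": 0}
    - {"gripper": 0,"dx": 0,"dy": 0,"dz": 0,"spin": 0}
    - {"gripper": 0,"dx": 0,"dy": 0,"dz": 0,"spin": 0}
    - {"gripper": 0,"dx": 0,"dy": 0,"dz": 0,"spin": 0}

```text
time: 14.45
ee_pos: [0.5351, 0.0502, 0.1848]
eef_rot: [0.39, 0.921, -0.0, -0.0]
ft_force: [0.7, 0.0, -0.6]
width: 0.0553
```

```bash
python3 - <<'E'
from h import *
s=read_state();print(s["ee_pos"],s["ft_force"],s["torque"],s["width"])
a=cams.camera("side")[:,:,::-1];cv2.imwrite("pics/s6.png",a);cv2.imwrite("pics/t6.png",cams.camera("top")[:,:,::-1])
cv2.imwrite("pics/s6c.png",cv2.resize(a[130:250,215:345],None,fx=5,fy=5,interpolation=2))
E
```

```text
[0.5351358  0.0501551  0.18479236] [ 0.73578918  0.03980547 -0.61873029] [ 0.09769246 -0.15829827 -0.03647706] 0.05529250974536612
```

View pics/s6c.png

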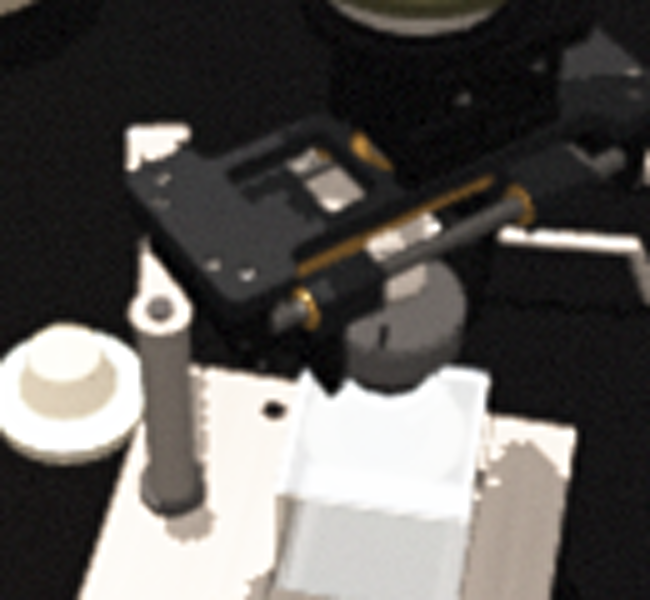

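View pics/t6.png

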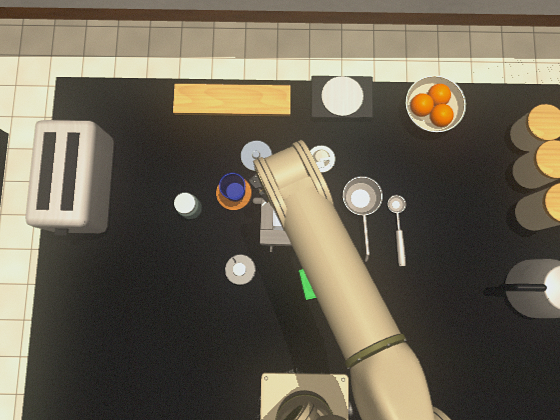

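```bash
python3 - <<'E'
from h import *
t=np.radians(88)
for z in(.178,.205,.21,.215,.22):
  print(z,(proj("side",[.535+.0215*np.cos(t),.0504+.0215*np.sin(t),z])-np.array([214.5,129.5]))*5)
s=read_state();print(abs(s["joint_vel"]).max())
print(job.close_job())
E
```

```text
0.178 [[377.8833477  394.55233513]]
0.205 [[380.74519436 349.34285072]]
0.21 [[381.29304472 340.68828764]]
0.215 [[381.84670128 331.94200219]]
0.22 [[382.40625684 323.10252849]]
0.0015942265817325255
the job is handed in; nothing more can be done
None
```

I swung the hasp off the stud to about 1.8 rad and left it open, then unscrewed the cap about 60° counter-clockwise. I lifted it straight up about 34 mm and handed the job in at about 14.6 s of the 51 s, with the cap still held. No verdict was reported.

- **Unscrewing:** the mark read about 85° after the turn, which is 1.5 rad in the jar frame and inside the 1.22–1.88 rad free range.
- **Lift:** the wrist carried about 0.6 N, which is the cap's weight alone. In the side picture the jar is still seated in the socket.
- **Final pose:** the cap's top is at about z = 0.213, so its lower edge is roughly 2.6 cm above the jar's mouth. The gripper is level, still and within about 1 mm of the measured cap centre.
- **Surroundings:** in the last pictures the other things I could see on the counter are where they were, though the arm hides parts of the view.

One reading disagreed: the side picture halfway through the turn put the mark at about 54°, where I expected 61°. The final reading, 85° against an expected 88°, makes that most likely a pixel-reading error rather than slip.

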